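# Turn a row of batteries round onto the outgoing rack

### The job

Move the four small batteries from the dark wooden incoming rack to the bare aluminium outgoing rack in reverse order: seen from one and the same side, the left-most battery of the incoming row goes to the right-most bay, the next to the bay beside it, and so on, one battery to each bay. Stand each one upright and wholly on its bay's black pad, lengthwise and in the middle of it, either way round. Keep the batteries upright on the way and lower each right down before letting go; do not drop or tip any.

Things in the scene. Friction and masses are not known exactly. Their poses are not given: they have to be found in the camera images.
- battery_yellow: Small sealed battery, loose, standing upright: grey case with a yellow lid and a yellow band round its sides. 96 mm long (its x), 25 mm wide (its y), 58 mm high to the lid, 62 mm over the two small terminals (red and black on every battery) near its -x end; about 0.35 kg. Origin: centre of its underside. z up. Take it across its 25 mm width.
- battery_green: Small sealed battery, loose, standing upright: grey case with a green lid and a green band round its sides. 96 mm long (its x), 25 mm wide (its y), 58 mm high to the lid, 62 mm over the two small terminals (red and black on every battery) near its -x end; about 0.35 kg. Origin: centre of its underside. z up. Take it across its 25 mm width.
- battery_blue: Small sealed battery, loose, standing upright: grey case with a blue lid and a blue band round its sides. 96 mm long (its x), 25 mm wide (its y), 58 mm high to the lid, 62 mm over the two small terminals (red and black on every battery) near its -x end; about 0.35 kg. Origin: centre of its underside. z up. Take it across its 25 mm width.
- battery_red: Small sealed battery, loose, standing upright: grey case with a red lid and a red band round its sides. 96 mm long (its x), 25 mm wide (its y), 58 mm high to the lid, 62 mm over the two small terminals (red and black on every battery) near its -x end; about 0.35 kg. Origin: centre of its underside. z up. Take it across its 25 mm width.
- tray_yellow: Flat yellow drip tray fixed on the incoming rack, 116 mm (x) x 45 mm (y), 5 mm thick, no rim. Origin: centre of its underside, 12 mm above the table. The yellow battery stands on it at the start, so the tray goes on showing where that battery was in the row.
- tray_green: Flat green drip tray fixed on the incoming rack, 116 mm (x) x 45 mm (y), 5 mm thick, no rim. Origin: centre of its underside, 12 mm above the table. The green battery stands on it at the start, so the tray goes on showing where that battery was in the row.
- tray_blue: Flat blue drip tray fixed on the incoming rack, 116 mm (x) x 45 mm (y), 5 mm thick, no rim. Origin: centre of its underside, 12 mm above the table. The blue battery stands on it at the start, so the tray goes on showing where that battery was in the row.
- tray_red: Flat red drip tray fixed on the incoming rack, 116 mm (x) x 45 mm (y), 5 mm thick, no rim. Origin: centre of its underside, 12 mm above the table. The red battery stands on it at the start, so the tray goes on showing where that battery was in the row.
- incoming_rack: Fixed low dark-wood rack, 180 (x, -66 to 114) x 262 (y) mm, 12 mm thick, -x side to the robot, yaw within 0.25 rad. Origin: at table level, below the row's middle. Four bays in a row along its y: y = -96, -32, 32, 96 mm at x = 0; low strips between them (top 20 mm above table), low stop behind (24 mm), then a ledge with an item up to 40 mm tall. Battery undersides are 17 mm above table.
- outgoing_rack: Fixed aluminium rack of the incoming rack's shape, size and origin, left or right of it, bays empty, own yaw within 0.25 rad, -x side to the robot. Bays at x = 0, y = -96, -32, 32, 96 mm, each with a black pad 116 (x) x 45 (y) mm, its top 15 mm above the table; batteries stand on the pads lengthwise along the rack's x. A small item stands on its back ledge.
Not all that is in view belongs to the job. What is shaped like the battery_red but pink, purple or white is not meant.

How it is judged:
By the outcome, as a careful person would: the job done as asked, in the order asked, and still so for the second after the job is handed in, with the robot touching nothing.
It also fails if it takes over 101 s, if anything falls off the work surface, if the arm or the gripper's body presses on something with over 40 N, if the wrist force passes 120 N, or if a joint passes its speed limit or range.

### The arm

A 6-joint arm with a two-finger parallel gripper is mounted at the origin on the work surface. World frame = base frame: x ahead of the robot, y to its left, z up, the work surface at z = 0. Lengths are in mm, angles in degrees, forces in N, time in s.
With the tool pointing down it reaches from about 325 to 900 mm from the base axis. Payload 6.1 kg.
Tool frame: the origin (TCP) lies midway between the tips of the shut fingers; the grasp point (between the pads) lies 19 mm behind it; z points along the fingers, y is the line along which they close (so a half turn about z gives the same grasp; the last joint's range is limited). The gripper opens to 85 mm and grips with 20 to 120 N. Pads are 22 mm wide; open, the fingers measure 114 mm over their backs; the gripper's body (76 mm by 85 mm) begins 54 mm behind the grasp point. The pads swing forward as they close: fully open they stand 13 mm farther back than shut.
Start: joints at [-80.105, 12.628, 87.462, -0, 79.91, -7.225], TCP at [183.976, -597.301, 231.3] pointing down, gripper open.
Joint ranges: [-170.65, 170.65], [-52.31, 119.04], [5.05, 147.46], [-71.25, 251.25], [11.57, 151.72], [-153.62, 153.62]. Speed limits (degrees/s): [147.25, 147.25, 172.46, 180, 180, 180].

### API

Orientations are given as a 3x3 rotation matrix whose columns are the frame's x, y, z axes.
In Python, from cell import arm, optics, ticket gives the robot as it stands.
- The arm moves only by the tool drive_tool, never from a script. Its argument "rows" is text: rows parted by semicolons, each of 5 numbers parted by spaces: the shift along the tool's x, y, z in units of 40 mm (1.0 is 40 mm), then the turn about the tool's z in rad, then the closure in counts, from 0 (fully open) to 255 (shut). A call has 1 to 12 rows; each row is the pose to reach, as a shift and turn from the pose commanded when the call began, along the tool's axes at that moment; what a row does not reach only later rows make up. A row lasts 1/12 s, in which the tool goes at most 41.7 mm and 7.16 degrees, less where a joint would pass 70% of its speed; a pose out of reach is approached as far as the arm can. A call with a gripper value outside its range is refused whole. The fingers move at their own pace and stop on an object; "grip_force" is the grip in N (left out, the last holds). Time passes only in rows, so rows that repeat a pose let the fingers close. It gives the time, the measured TCP pose, the force, the opening and the grip force at its end, in the units of the state.
- arm.get_obs(): the state, without advancing time (a new reading comes with each control period).
- optics.capture(name): name is "scene" or "top" or "wrist"; returns a dict with "pixels" (480x640x3 uint8, red, green, blue), "K" (3x3 intrinsics, pixels), "distortion" ([k1, k2, p1, p2, k3] as OpenCV has them; the pictures are not rectified), "position" and "attitude" of the camera in the world. Camera axes: x right, y up, looking along -z (the intrinsics and any distortion apply to the point x, -y, -z); pixel columns grow to the right and rows downward; lengths in mm; the calibration is good to about 2 mm. A picture is of the moment at which its call begins. There is no depth.
- ticket.job_done(): hands the job in; it is judged then, once.
The state is a dict: "clock": time; "joint_pos": joint angles; "joint_vel": joint speeds; "joint_torque": joint torques, N m; "tcp_pos": TCP position; "tool_rot": TCP orientation; "contact_force": force on the tool from outside, world axes, zero at the start; "moment": the same for the moment, N m; "grip_width": finger opening in mm; "finger_force": force on a finger pad.
Only numpy, scipy, OpenCV 4.12 (cv2) and the standard library are available. Lean on these libraries where they do the work, as an engineer would, in place of code of your own. Each camera call takes 0.05 s, during which the arm holds its last target. There are 200 camera calls.

## Working session

There is one attempt and no reset: what is moved stays moved. The work goes in short steps, Python scripts to look and compute and a tool call to move; the robot and the scene stay as the last step left them, time stands still between calls to the robot, and variables do not carry over. Pictures are saved under pics/ and viewed, at most 14 in all, crops included, and the job is handed in when it is done.

Besides the shell and the picture viewer there is one more tool, called after "Request:" as name(argument=value, ...) on one line, values as JSON. drive_tool: Moves the arm, as the interface text tells. Its arguments: {"type":"object","properties":{"rows":{"type":"string"},"grip_force":{"type":"number"}},"required":["rows"]}

```bash
ls; mkdir -p pics
python3 - <<'E'
from cell import arm, optics
import cv2
o=arm.get_obs()
for k,v in o.items(): print(k,v)
for n in ("scene","top"):
    c=optics.capture(n); cv2.imwrite(f"pics/{n}0.png",c["pixels"][:,:,::-1])
    print(n,c["K"],c["distortion"],c["position"],c["attitude"])
E
```

```text
pics
clock 0.0
joint_pos [-8.01061248e+01  1.26749887e+01  8.75269608e+01 -3.11848162e-04
  7.99098354e+01 -7.22398278e+00]
joint_vel [ 0.05722938 -0.05296883  0.02761243  0.0544936   0.03022475 -0.08672677]
joint_torque [-7.08940825e-04 -4.96893454e+01 -3.89399886e+01 -2.44711900e-04
  1.09459832e-02 -3.17317006e-05]
tcp_pos [ 183.8606441  -596.70433831  230.19092953]
tool_rot [[ 9.55701081e-01  2.94338799e-01 -3.40509162e-04]
 [ 2.94338898e-01 -9.55699180e-01  1.92107511e-03]
 [ 2.40022615e-04 -1.93619865e-03 -9.99998097e-01]]
contact_force [-0.15752005  0.23385345 -0.51721072]
moment [ 0.02297565 -0.01395695 -0.00673302]
finger_force 0.0
grip_width 85.48889975607973
scene [[451.77531222   0.         319.39434674]
 [  0.         451.77531222 239.90555323]
 [  0.           0.           1.        ]] [-0.11732233  0.          0.          0.          0.        ] [1046.39686753 -560.82667053  528.07238415] [[ 0.74403476 -0.37358143  0.5539397 ]
 [ 0.66798566  0.39804827 -0.62877081]
 [ 0.01440236  0.83785111  0.54570879]]
top [[438.02105502   0.         325.97752372]
 [  0.         438.02105502 242.21380702]
 [  0.           0.           1.        ]] [-0.08917263  0.          0.          0.          0.        ] [429.35787989 -13.05305198 794.96719879] [[ 0.02103367  0.98830972 -0.15100161]
 [-0.99951229  0.0172999  -0.0259981 ]
 [-0.02308187  0.1514748   0.98819159]]
```

View pics/top0.png

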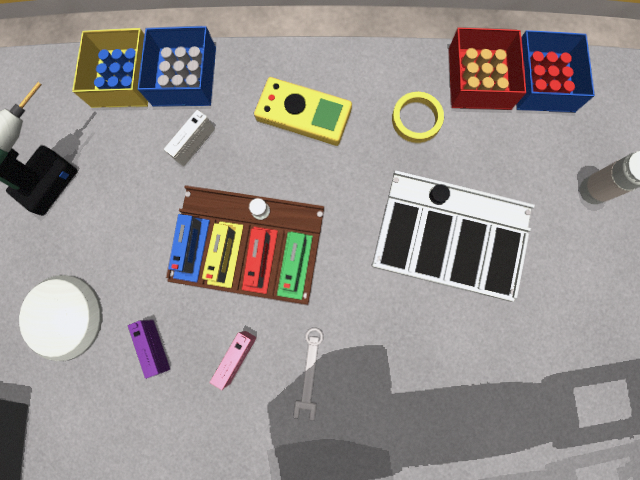

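View pics/scene0.png

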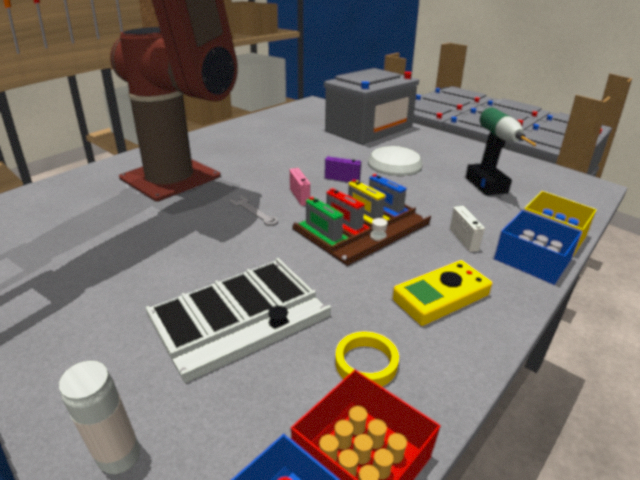

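The top view (image up = +x, left = +y) shows the incoming row from left to right as blue (187,247), yellow (222,255), red (260,258) and green (295,265). The outgoing pads are at about (400,237), (434,243), (469,253) and (503,261).
Things that could be mistaken for the batteries: the white one at (187,135), purple at (148,348) and pink at (232,358), all off the rack and not meant. The yellow multimeter (303,110), the ring (418,115) and the coloured bins at the back are also not meant. The four on the dark rack are the ones I want. I'll check them in one close crop.

```bash
cat > h.py <<'E'
import numpy as np, cv2
from cell import arm, optics
def cap(n,fn=None):
    c=optics.capture(n); c["bgr"]=np.ascontiguousarray(c["pixels"][:,:,::-1])
    if fn: cv2.imwrite("pics/"+fn,c["bgr"])
    return c
def ray(c,uv,z):
    uv=np.asarray(uv,float).reshape(-1,1,2)
    p=cv2.undistortPoints(uv,np.array(c["K"]),np.array(c["distortion"])).reshape(-1,2)
    d=np.c_[p[:,0],-p[:,1],-np.ones(len(p))]@np.array(c["attitude"]).T
    o=np.array(c["position"]); t=(z-o[2])/d[:,2]
    return (o+d*t[:,None])[:,:2]
def proj(c,P):
    q=(np.asarray(P,float).reshape(-1,3)-np.array(c["position"]))@np.array(c["attitude"])
    q=q*[1,-1,-1]
    return cv2.projectPoints(q,np.zeros(3),np.zeros(3),np.array(c["K"]),np.array(c["distortion"]))[0].reshape(-1,2)
def rect(P):
    (cx,cy),(w,h),a=cv2.minAreaRect(np.float32(P)); 
    if w<h: a+=90; w,h=h,w
    return cx,cy,w,h,(a+90)%180-90   # angle of long side wrt world x
E
python3 - <<'E'
from h import *
c=cap("top")
hsv=cv2.cvtColor(c["bgr"],cv2.COLOR_BGR2HSV)
m=(hsv[:,:,2]<60).astype(np.uint8); m[:195]=0;m[300:]=0;m[:,:370]=0;m[:,540:]=0
cs=[k for k in cv2.findContours(m,0,2)[0] if cv2.contourArea(k)>800]
for k in cs: print("pad",np.round(rect(ray(c,k,15)),1), k.mean((0,1)))
for n,lo,hi in(("blue",100,130),("yellow",22,35),("red",0,8),("green",45,80)):
    m=((hsv[:,:,0]>=lo)&(hsv[:,:,0]<=hi)&(hsv[:,:,1]>130)&(hsv[:,:,2]>120)).astype(np.uint8)
    m[:205]=0;m[305:]=0;m[:,:160]=0;m[:,330:]=0
    k=max(cv2.findContours(m,0,2)[0],key=cv2.contourArea)
    print(n,np.round(rect(ray(c,k,75)),1))
cv2.imwrite("pics/crop.png",cv2.resize(c["bgr"][175:315,155:335],None,fx=4,fy=4,interpolation=2))
w=cap("wrist"); print(np.array(w["position"])-arm.get_obs()["tcp_pos"], w["attitude"],w["K"],w["distortion"])
E
```

```text
pad [ 520.5 -311.5  114.4   44.   -12.8] [501.91549296 260.70422535]
pad [ 535.2 -248.7  114.4   43.   -13. ] [468.25       252.66666667]
pad [ 549.8 -186.1  114.5   43.6  -13.2] [433.2987013  243.58441558]
pad [ 564.3 -124.7  113.8   43.   -13.3] [398.82051282 235.21794872]
blue [526.9 239.7 109.5  55.4  -7.8]
yellow [517.5 179.9 108.8  52.4  -8. ]
red [509.1 117.3 109.5  46.4  -7.3]
green [502.   61.2 105.9  31.5  -7.5]
[ 80.74275089  24.1773407  142.90532249] [[ 0.29345578  0.90383332  0.31139853]
 [-0.95597029  0.27817341  0.09348987]
 [-0.00212353 -0.32512289  0.94566939]] [[361.17688303   0.         319.93878508]
 [  0.         361.17688303 234.73579895]
 [  0.           0.           1.        ]] [-0.05101278  0.          0.          0.          0.        ]
```

View pics/crop.png

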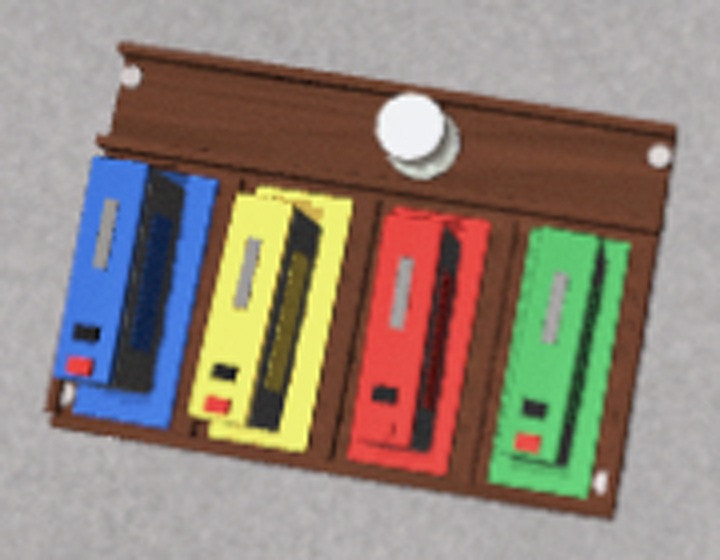

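The crop shows four batteries standing on their same-coloured trays. The terminals are at the robot end and the lids are fully visible. Lid centres in the full image are about blue (181,243), yellow (215,252), red (255,258) and green (293,262). I'll move above the row for one close look.

Request:
drive_tool(rows="13.05 -15.5 0.25 0.44 0;13.05 -15.5 0.25 0.44 0;13.05 -15.5 0.25 0.44 0;13.05 -15.5 0.25 0.44 0;13.05 -15.5 0.25 0.44 0;13.05 -15.5 0.25 0.44 0;13.05 -15.5 0.25 0.44 0;13.05 -15.5 0.25 0.44 0;13.05 -15.5 0.25 0.44 0;13.05 -15.5 0.25 0.44 0;13.05 -15.5 0.25 0.44 0;13.05 -15.5 0.25 0.44 0", grip_force=60)

```text
clock: 1.2
tcp_pos: [379.4, -135.1, 225.3]
tool_rot: [[0.99, -0.141, 0.001], [-0.141, -0.99, -0.0], [0.001, 0.0, -1.0]]
contact_force: [0.7, -0.1, 0.7]
grip_width: 85.1
finger_force: 0.0
```

Request:
drive_tool(rows="1.95 -7.2 0.25 0 105;1.95 -7.2 0.25 0 105;1.95 -7.2 0.25 0 105;1.95 -7.2 0.25 0 105;1.95 -7.2 0.25 0 105;1.95 -7.2 0.25 0 105;1.95 -7.2 0.25 0 105;1.95 -7.2 0.25 0 105;1.95 -7.2 0.25 0 105;1.95 -7.2 0.25 0 105;1.95 -7.2 0.25 0 105")

```text
clock: 2.12
tcp_pos: [496.4, 136.1, 214.9]
tool_rot: [[0.99, -0.141, -0.001], [-0.141, -0.99, -0.001], [-0.001, 0.001, -1.0]]
contact_force: [-1.0, -0.4, -0.4]
grip_width: 50.0
finger_force: 0.0
```

Run:
```python
from h import *
c=cap("wrist","w1.png"); np.save("w1.npy",c,allow_pickle=True)
t=cap("top"); L=ray(t,[(180.6,242.7),(215.2,252.3),(255,257.8),(292.8,262)],75); print(np.round(L))
o=arm.get_obs(); print(o["tcp_pos"],o["grip_width"]); print(np.round(proj(c,np.c_[L,[75]*4])))
```

```text
[[534. 252.]
 [519. 191.]
 [511. 124.]
 [505.  60.]]
[496.66286157 135.76426651 215.24936073] 50.29561479684656
[[171. 195.]
 [248. 202.]
 [333. 200.]
 [412. 196.]]
```

View pics/w1.png

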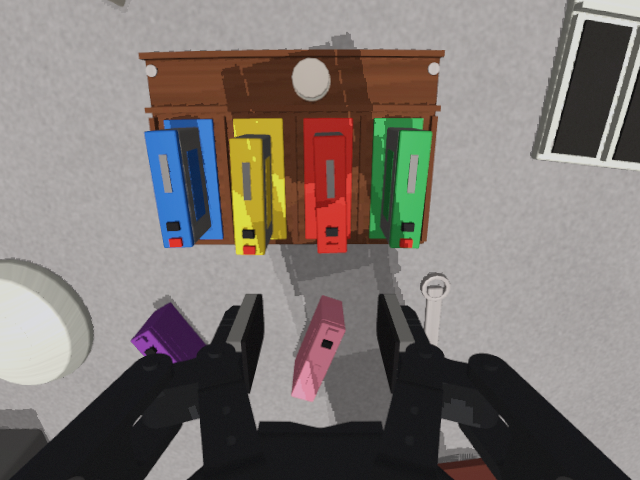

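The wrist view shows all four lids well. Corners, top-left clockwise: blue (146,131)–(196,246), yellow (230,140)–(265,254), red (314,136)–(347,252), green (398,130)–(421,247). The pink decoy is at (318,350) and the purple one at (165,340). I'll cast the lid corners to z=75.

Run:
```python
from h import *
c=np.load("w1.npy",allow_pickle=True).item()
Q=dict(blue=[(146,131),(183,129),(196,246),(163,247)],yellow=[(230,140),(263,138),(265,254),(235,253)],
red=[(314,136),(344,136),(347,252),(317,253)],green=[(398,130),(431,130),(421,247),(389,246)])
R=np.array(arm.get_obs()["tool_rot"])
for n,q in Q.items():
    P=ray(c,q,75); d=(P[0]+P[1]-P[2]-P[3])/2; e=(P[0]+P[3]-P[1]-P[2])/2
    print(n,np.round(P.mean(0),1),"len",np.round(np.hypot(*d),1),"wid",np.round(np.hypot(*e),1),"yaw",np.round(np.degrees(np.arctan2(d[1],d[0])),1))
for n,pts in dict(rack=[(139,54),(443,52)],strip=[(145,108),(437,108)]).items():
    P=ray(c,pts,20);d=P[0]-P[1];print(n,np.round(P,1).tolist(),np.degrees(np.arctan2(-d[0],d[1])))
```

```text
blue [537.1 250. ] len 95.1 wid 28.7 yaw -8.2
yellow [521.7 190.5] len 94.1 wid 25.4 yaw -10.1
red [513.8 124.8] len 95.3 wid 24.1 yaw -6.2
green [509.8  61.6] len 94.5 wid 26.2 yaw -8.3
rack [[650.5, 271.7], [613.7, 12.5]] -8.075498997252916
strip [[606.3, 278.9], [568.3, 20.1]] -8.353004996731116
```

Request:
drive_tool(rows="0.44 0.22 0 -0.03 105;0.44 0.22 0.5 -0.03 105;0.44 0.22 1.2 -0.03 105;0.44 0.22 2 -0.03 105;0.44 0.22 2.7 -0.03 105;0.44 0.22 3.3 -0.03 105;0.44 0.22 3.8 -0.03 105;0.44 0.22 4.2 -0.03 105;0.44 0.22 4.47 -0.03 105;0.44 0.22 4.47 -0.03 105;0.44 0.22 4.47 -0.03 105")

```text
clock: 3.13
tcp_pos: [513.0, 125.2, 36.5]
tool_rot: [[0.994, -0.112, -0.0], [-0.112, -0.994, -0.0], [-0.0, 0.0, -1.0]]
contact_force: [-0.3, -0.8, -0.0]
grip_width: 50.2
finger_force: 0.0
```

Run:
```python
from h import *
c=cap("wrist","w2.png"); o=arm.get_obs(); print(o["tcp_pos"],o["grip_width"],o["contact_force"])
```

```text
[513.82437738 125.500777    37.34018467] 50.58150361603488 [ 0.80841793 -0.29850367  0.03833606]
```

View pics/w2.png

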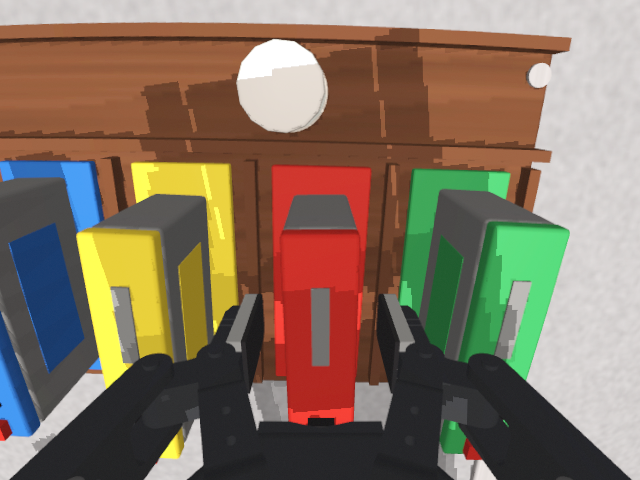

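The red lid (320,320) is centred between the open pads at x = 262 and 378, and the fingers are clear of the neighbouring batteries. Now close and lift.

Request:
drive_tool(rows="0 0 0 0 255;0 0 0 0 255;0 0 0 0 255;0 0 0 0 255;0 0 0 0 255;0 0 0 0 255;0 0 -0.2 0 255;0 0 -0.7 0 255;0 0 -1.4 0 255;0 0 -2.1 0 255;0 0 -2.5 0 255;0 0 -2.6 0 255", grip_force=60)

```text
clock: 4.18
tcp_pos: [515.0, 126.4, 144.1]
tool_rot: [[0.994, -0.111, 0.006], [-0.111, -0.994, 0.001], [0.005, -0.001, -1.0]]
contact_force: [0.4, -0.1, -2.5]
grip_width: 24.4
finger_force: 59.2
```

Request:
drive_tool(rows="0.07 0.3 0 0.02 255;0.2 0.9 0 0.04 255;0.4 1.75 0 0.06 255;0.61 2.7 0 0.08 255;0.83 3.65 0 0.1 255;1.05 4.6 0 0.117 255;1.25 5.5 0 0.117 255;1.43 6.3 0 0.117 255;1.58 6.95 0 0.117 255;1.69 7.45 0 0.117 255;1.74 7.67 0 0.117 255;1.74 7.67 0 0.117 255")

```text
clock: 5.18
tcp_pos: [546.8, -188.6, 138.4]
tool_rot: [[0.973, -0.229, -0.003], [-0.229, -0.973, 0.001], [-0.003, -0.0, -1.0]]
contact_force: [-1.2, 0.5, -3.3]
grip_width: 24.3
finger_force: 59.5
```

Run:
```python
from h import *
c=cap("wrist","w3.png"); o=arm.get_obs(); print(o["tcp_pos"],o["grip_width"],o["contact_force"],o["finger_force"])
```

```text
[ 546.9113298  -186.96597684  138.53281864] 24.44286130668928 [ 0.82042156 -0.31314314 -3.08496621] 59.46692168712616
```

View pics/w3.png

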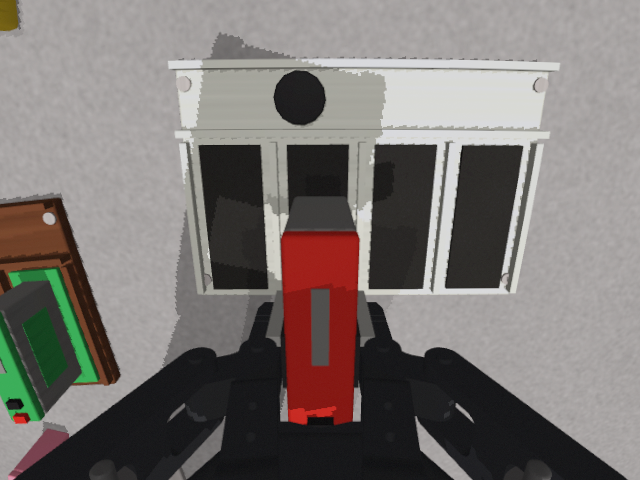

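The red battery hangs straight over the second bay. Pad corners are clear for the first pad, (199,146)–(268,289), and the fourth, (461,146)–(504,289). I'll check the pad positions from this closer view.

```bash
cat >> h.py <<'E'
def bays(c,box):
    x0,y0,x1,y1=box; g=cv2.cvtColor(c["bgr"],cv2.COLOR_BGR2GRAY)
    m=np.zeros_like(g); m[y0:y1,x0:x1]=(g[y0:y1,x0:x1]<75)
    m=cv2.morphologyEx(m,cv2.MORPH_OPEN,np.ones((5,5),np.uint8))
    for k in cv2.findContours(m,0,2)[0]:
        if cv2.contourArea(k)>2500: print("pad",np.round(rect(ray(c,k,15)),1),cv2.boundingRect(k))
E
python3 - <<'E'
from h import *
c=cap("wrist"); bays(c,(185,140,540,296))
P=ray(c,[(199,146),(262,145),(268,289),(210,289),(437,146),(374,144),(370,289),(423,289),(461,146),(522,148),(504,289),(445,288)],15).reshape(3,4,2)
print(np.round(P.mean(1),1))
E
```

```text
pad [ 521.7 -311.9  115.5   45.6  -13.1] (448, 145, 77, 143)
pad [ 547.  -186.9  121.5   61.5  -13.2] (282, 145, 77, 151)
pad [ 564.9 -125.3  115.5   45.1  -13.3] (202, 145, 68, 144)
pad [ 536.4 -249.8  115.2   44.7  -13.2] (371, 144, 68, 144)
[[ 564.7 -123.3]
 [ 535.4 -248.5]
 [ 520.3 -311.1]]
```

Request:
drive_tool(rows="0.08 -0.02 0.2 0 255;0.08 -0.02 0.6 0 255;0.08 -0.02 1.1 0 255;0.08 -0.02 1.6 0 255;0.08 -0.02 2 0 255;0.08 -0.02 2.25 0 255;0.08 -0.02 2.4 0 255;0.08 -0.02 2.48 0 255;0.08 -0.02 2.5 0 255;0.08 -0.02 2.52 0 255;0.08 -0.02 2.52 0 255")

```text
clock: 6.2
tcp_pos: [552.3, -186.9, 40.5]
tool_rot: [[0.974, -0.226, 0.002], [-0.226, -0.974, -0.001], [0.002, 0.0, -1.0]]
contact_force: [0.2, 0.1, -2.2]
grip_width: 24.3
finger_force: 59.5
```

Request:
drive_tool(rows="0 0 0.03 0 255;0 0 0.05 0 255;0 0 0.075 0 255;0 0 0.075 0 255")

```text
clock: 6.53
tcp_pos: [551.4, -186.7, 36.5]
tool_rot: [[0.974, -0.226, 0.0], [-0.226, -0.974, 0.0], [0.0, -0.0, -1.0]]
contact_force: [-0.8, 0.1, -2.3]
grip_width: 24.2
finger_force: 59.5
```

Request:
drive_tool(rows="0 0 0.02 0 255;0 0 0.035 0 255;0 0 0.04 0 255;0 0 0.04 0 255")

```text
clock: 6.87
tcp_pos: [551.5, -186.7, 36.0]
tool_rot: [[0.974, -0.226, -0.0], [-0.226, -0.974, -0.0], [-0.0, 0.0, -1.0]]
contact_force: [-4.0, 1.1, 4.9]
grip_width: 24.7
finger_force: 60.8
```

Contact felt: the vertical force turned from -2.3 to +4.9 N. Release and rise.

Request:
drive_tool(rows="0 0 0 0 200;0 0 0 0 150;0 0 0 0 105;0 0 0 0 105;0 0 0 0 105;0 0 -0.2 0 105;0 0 -0.7 0 105;0 0 -1.4 0 105;0 0 -2.2 0 105;0 0 -3 0 105;0 0 -3.6 0 105;0 0 -4 0 105")

```text
clock: 7.87
tcp_pos: [552.9, -187.2, 199.4]
tool_rot: [[0.974, -0.226, 0.005], [-0.226, -0.974, -0.002], [0.005, 0.001, -1.0]]
contact_force: [0.2, 0.3, 0.9]
grip_width: 50.4
finger_force: 0.0
```

Run:
```python
from h import *
c=cap("wrist","w4.png"); t=cap("top"); o=arm.get_obs(); print(o["tcp_pos"],o["grip_width"],o["contact_force"],o["joint_pos"])
cv2.imwrite("pics/t4.png",cv2.resize(t["bgr"][165:315,365:545],None,fx=4,fy=4,interpolation=2))
```

```text
[ 553.79887584 -187.69750961  199.86409857] 50.41027543730834 [0.26060216 0.74375387 1.16631892] [-2.64485250e+01  8.17101255e+00  9.59863578e+01  1.12773696e-03
  7.53817124e+01  7.66235354e+01]
```

View pics/w4.png

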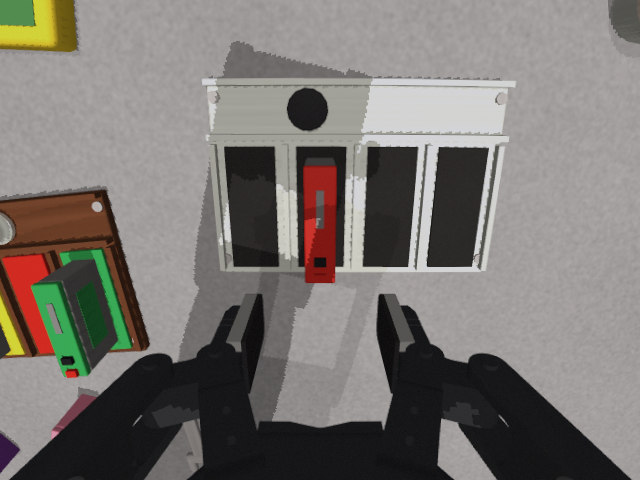

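The red battery stands upright in bay 2, with its lid at (304,165)–(334,282). Check it against the pad centres.

Run:
```python
from h import *
c=cap("wrist"); bays(c,(205,143,510,272))
P=ray(c,[(304,165),(336,165),(334,282),(305,283)],73); d=(P[0]+P[1]-P[2]-P[3])
print(np.round(P.mean(0),1),np.degrees(np.arctan2(d[1],d[0])),np.hypot(*d)/2)
```

```text
pad [ 521.4 -311.8  115.2   45.4  -13.2] (427, 149, 60, 119)
pad [ 535.8 -249.8  114.7   44.5  -13.1] (363, 149, 53, 119)
pad [ 548.2 -187.1  118.6   44.3  -13.2] (296, 149, 50, 123)
pad [ 565.4 -125.3  115.5   44.8  -13.2] (224, 148, 54, 120)
[ 552.9 -187.6] -13.37229975590904 96.40072647029709
```

Request:
drive_tool(rows="-0.3 -0.7 0 -0.02 105;-0.7 -1.6 0 -0.05 105;-1.1 -2.55 0 -0.084 105;-1.5 -3.5 0 -0.084 105;-1.88 -4.4 0 -0.084 105;-2.2 -5.15 0 -0.084 105;-2.4 -5.65 0 -0.084 105;-2.48 -5.8 0 -0.084 105;-2.48 -5.8 0.5 -0.084 105;-2.48 -5.8 1.2 -0.084 105;-2.48 -5.8 1.7 -0.084 105;-2.48 -5.8 1.8 -0.084 105")

```text
clock: 9.02
tcp_pos: [503.7, 61.3, 117.8]
tool_rot: [[0.99, -0.144, -0.009], [-0.144, -0.99, -0.0], [-0.009, 0.001, -1.0]]
contact_force: [-0.5, 0.3, -0.2]
grip_width: 50.2
finger_force: 0.0
```

Request:
drive_tool(rows="0 0 0 0 105;0 0 0 0 105")

```text
clock: 9.18
tcp_pos: [507.5, 61.3, 123.0]
tool_rot: [[0.99, -0.144, -0.001], [-0.144, -0.99, -0.0], [-0.001, 0.0, -1.0]]
contact_force: [0.2, 0.5, 0.1]
grip_width: 50.3
finger_force: 0.0
```

Run:
```python
from h import *
c=cap("wrist","w5.png"); o=arm.get_obs(); print(o["tcp_pos"]); print(proj(c,[[508.5,61.3,75],[508.5+48,61.3-7,75]]))
hsv=cv2.cvtColor(c["bgr"],cv2.COLOR_BGR2HSV)
```

```text
[508.17126286  61.35601426 123.90876439]
[[319.46646842 263.70799287]
 [319.34307239 179.92240343]]
```

View pics/w5.png

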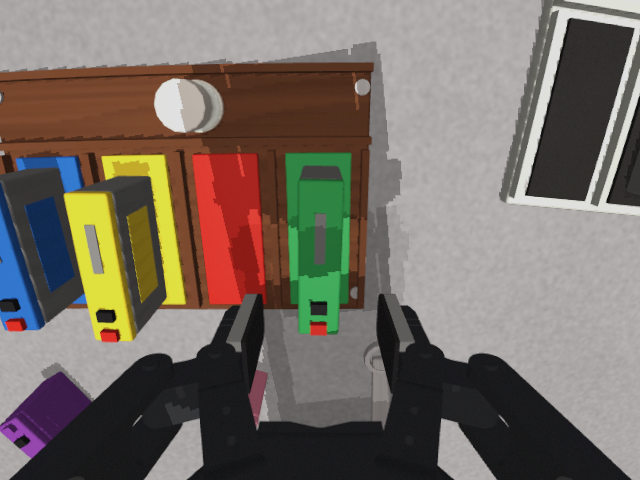

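The green lid runs from row 180 to 334 at column 320, exactly where predicted. Descend, close and lift.

Request:
drive_tool(rows="0 0 0.4 0 105;0 0 1 0 105;0 0 1.6 0 105;0 0 1.95 0 105;0 0 2.1 0 105;0 0 2.16 0 105;0 0 2.16 0 105;0 0 2.16 0 255;0 0 2.16 0 255;0 0 2.16 0 255;0 0 2.16 0 255;0 0 2.16 0 255")

```text
clock: 10.23
tcp_pos: [508.9, 61.7, 38.2]
tool_rot: [[0.99, -0.144, 0.003], [-0.144, -0.99, -0.0], [0.003, -0.0, -1.0]]
contact_force: [-0.9, -0.1, 6.4]
grip_width: 24.4
finger_force: 60.3
```

Request:
drive_tool(rows="0 0 0 0 255;0 0 -0.2 0 255;0 0 -0.7 0 255;0 0 -1.4 0 255;0 0 -2.1 0 255;0 0 -2.5 0 255;0 0 -2.6 0 255;0 0 -2.6 0 255")

```text
clock: 10.9
tcp_pos: [507.9, 61.9, 141.7]
tool_rot: [[0.99, -0.144, 0.002], [-0.144, -0.99, -0.0], [0.002, -0.0, -1.0]]
contact_force: [0.1, 0.2, -3.7]
grip_width: 24.3
finger_force: 59.5
```

Request:
drive_tool(rows="0.15 0.3 0 0.02 255;0.4 0.85 0 0.04 255;0.75 1.6 0 0.06 255;1.1 2.35 0 0.085 255;1.4 3.05 0 0.085 255;1.7 3.65 0 0.085 255;1.9 4.1 0 0.085 255;2.02 4.35 0 0.085 255;2.05 4.41 0 0.085 255;2.05 4.41 0 0.085 255;2.05 4.41 0 0.085 255;2.05 4.41 0 0.085 255")

```text
clock: 11.9
tcp_pos: [562.6, -123.2, 139.9]
tool_rot: [[0.974, -0.226, -0.001], [-0.226, -0.974, 0.001], [-0.001, -0.001, -1.0]]
contact_force: [-0.1, 0.3, -4.5]
grip_width: 24.7
finger_force: 59.5
```

Run:
```python
from h import *
c=cap("wrist"); o=arm.get_obs(); print(o["tcp_pos"],o["contact_force"],np.degrees(np.arctan2(o["tool_rot"][1][0],o["tool_rot"][0][0])))
bays(c,(420,140,639,300))
```

```text
[ 562.75617968 -123.18417059  140.22653723] [ 1.03423479 -0.02107787 -3.23764415] -13.050653501927867
pad [ 521.6 -311.6  115.4   47.1  -12.8] (523, 148, 84, 140)
pad [ 536.3 -249.6  114.8   45.7  -13.1] (449, 147, 77, 141)
```

Request:
drive_tool(rows="0.04 0.04 0.3 0 255;0.04 0.04 0.8 0 255;0.04 0.04 1.4 0 255;0.04 0.04 1.9 0 255;0.04 0.04 2.25 0 255;0.04 0.04 2.45 0 255;0.04 0.04 2.55 0 255;0.04 0.04 2.6 0 255;0.04 0.04 2.62 0 255;0.04 0.04 2.64 0 255;0.04 0.04 2.64 0 255;0.04 0.04 2.64 0 255")

```text
clock: 12.95
tcp_pos: [565.2, -126.6, 36.2]
tool_rot: [[0.974, -0.227, 0.002], [-0.227, -0.974, -0.0], [0.002, -0.0, -1.0]]
contact_force: [-3.6, 1.2, 4.4]
grip_width: 24.2
finger_force: 60.3
```

The same contact signature as before. Release and rise.

Request:
drive_tool(rows="0 0 0 0 200;0 0 0 0 150;0 0 0 0 105;0 0 0 0 105;0 0 0 0 105;0 0 -0.2 0 105;0 0 -0.7 0 105;0 0 -1.4 0 105;0 0 -2.2 0 105;0 0 -3 0 105;0 0 -3.6 0 105;0 0 -4 0 105")

```text
clock: 13.95
tcp_pos: [565.8, -127.0, 199.3]
tool_rot: [[0.974, -0.227, 0.005], [-0.227, -0.974, -0.002], [0.005, 0.001, -1.0]]
contact_force: [0.5, -0.5, 0.2]
grip_width: 49.9
finger_force: 0.0
```

Run:
```python
from h import *
c=cap("wrist","w6.png"); o=arm.get_obs(); print(o["tcp_pos"],o["tool_rot"][0])
for q in ([553,-187.5,73],[565.2,-125.2,73]): print(proj(c,[q]),)
```

```text
[ 567.12416099 -127.4600967   202.0786059 ] [ 0.97382375 -0.22714076  0.00862459]
[[398.75733493 223.95159121]]
[[317.71208755 226.7797949 ]]
```

View pics/w6.png

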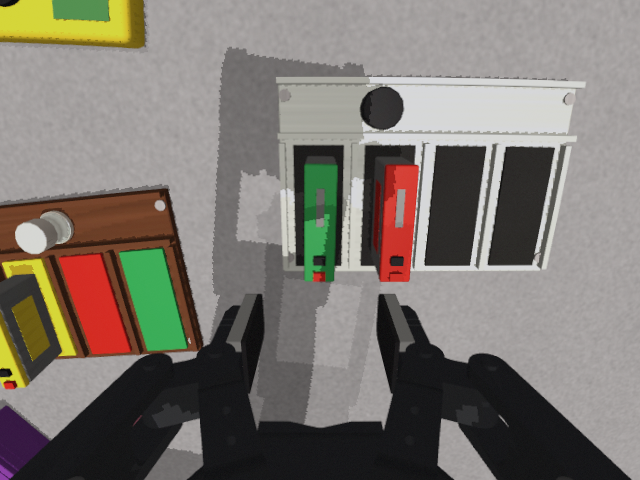

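Green stands upright in bay 1, lid (304,165)–(336,281), about 1 mm from centre, and red is still in place. Next is yellow.

Request:
drive_tool(rows="-0.2 -0.5 0 -0.02 105;-0.5 -1.3 0 -0.04 105;-0.87 -2.25 0 -0.056 105;-1.24 -3.2 0 -0.056 105;-1.6 -4.15 0 -0.056 105;-1.97 -5.1 0 -0.056 105;-2.3 -6 0 -0.056 105;-2.6 -6.75 0 -0.056 105;-2.8 -7.25 0 -0.056 105;-2.89 -7.48 0.3 -0.056 105;-2.89 -7.48 0.9 -0.056 105;-2.89 -7.48 1.5 -0.056 105")

```text
clock: 15.0
tcp_pos: [520.3, 191.7, 134.5]
tool_rot: [[0.985, -0.171, 0.002], [-0.171, -0.985, 0.0], [0.002, -0.0, -1.0]]
contact_force: [0.0, -0.6, -1.3]
grip_width: 50.3
finger_force: 0.0
```

Request:
drive_tool(rows="0 0 0.3 0 105;0 0 0.3 0 105;0 0 0.3 0 105")

```text
clock: 15.25
tcp_pos: [519.2, 190.4, 122.0]
tool_rot: [[0.985, -0.173, -0.002], [-0.173, -0.985, -0.001], [-0.002, 0.001, -1.0]]
contact_force: [-0.5, 0.5, 1.1]
grip_width: 50.1
finger_force: 0.0
```

Run:
```python
from h import *
c=cap("wrist","w7.png"); o=arm.get_obs(); print(o["tcp_pos"],np.degrees(np.arctan2(o["tool_rot"][1][0],o["tool_rot"][0][0])))
hsv=cv2.cvtColor(c["bgr"],cv2.COLOR_BGR2HSV)
print(proj(c,[[520.5,191,75],[520.5+47.3,191-8.3,75]]))
```

```text
[520.27962088 190.64867221 123.38498987] -9.974233927508719
[[318.19258265 264.19997332]
 [317.93049443 180.94922034]]
```

View pics/w7.png

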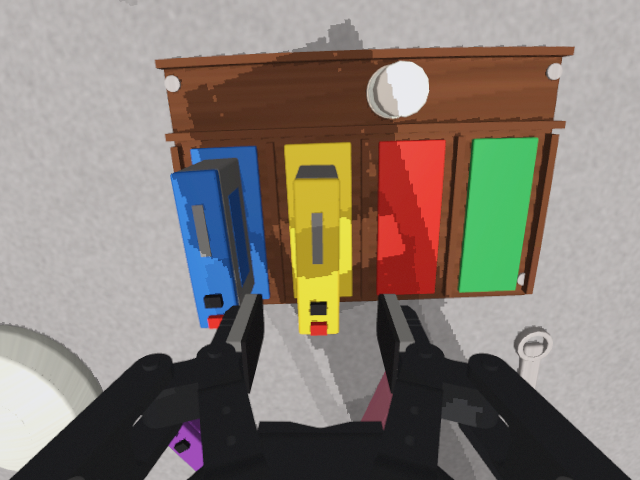

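The yellow lid (294,180)–(340,334) is centred under the pads, and the left finger clears blue. Descend, close and lift.

Request:
drive_tool(rows="0 0 0.4 0 105;0 0 1 0 105;0 0 1.6 0 105;0 0 1.95 0 105;0 0 2.1 0 105;0 0 2.16 0 105;0 0 2.16 0 105;0 0 2.16 0 255;0 0 2.16 0 255;0 0 2.16 0 255;0 0 2.16 0 255;0 0 2.16 0 255")

```text
clock: 16.3
tcp_pos: [521.3, 191.6, 38.3]
tool_rot: [[0.985, -0.172, 0.003], [-0.172, -0.985, 0.001], [0.003, -0.001, -1.0]]
contact_force: [0.8, 0.1, 6.4]
grip_width: 24.3
finger_force: 60.5
```

Request:
drive_tool(rows="0 0 0 0 255;0 0 -0.2 0 255;0 0 -0.7 0 255;0 0 -1.4 0 255;0 0 -2.1 0 255;0 0 -2.5 0 255;0 0 -2.6 0 255;0 0 -2.6 0 255;0 0 -2.6 0 255")

```text
clock: 17.05
tcp_pos: [518.7, 191.0, 139.2]
tool_rot: [[0.985, -0.172, -0.002], [-0.172, -0.985, -0.0], [-0.002, 0.001, -1.0]]
contact_force: [-0.8, 0.8, -4.1]
grip_width: 24.1
finger_force: 59.5
```

Request:
drive_tool(rows="0.06 0.3 0 0.02 255;0.19 0.9 0 0.04 255;0.37 1.75 0 0.056 255;0.57 2.7 0 0.056 255;0.77 3.65 0 0.056 255;0.96 4.6 0 0.056 255;1.16 5.55 0 0.056 255;1.36 6.5 0 0.056 255;1.56 7.45 0 0.056 255;1.76 8.4 0 0.056 255;1.94 9.25 0 0.056 255;2.08 9.9 0 0.056 255")

```text
clock: 18.05
tcp_pos: [531.4, -216.3, 138.4]
tool_rot: [[0.973, -0.23, -0.003], [-0.23, -0.973, 0.001], [-0.003, 0.0, -1.0]]
contact_force: [0.9, 0.6, -3.7]
grip_width: 24.3
finger_force: 59.7
```

Request:
drive_tool(rows="0.1 0.48 0 0 255;0.16 0.76 0 0 255;0.18 0.88 0 0 255;0.18 0.88 0 0 255;0.18 0.88 0 0 255;0.18 0.88 0 0 255")

```text
clock: 18.55
tcp_pos: [532.3, -247.7, 140.0]
tool_rot: [[0.974, -0.226, -0.001], [-0.226, -0.974, 0.001], [-0.001, -0.001, -1.0]]
contact_force: [0.1, 0.5, -4.4]
grip_width: 24.2
finger_force: 59.7
```

Run:
```python
from h import *
c=cap("wrist"); 
for i in range(2):
    o=arm.get_obs(); print(o["tcp_pos"],o["contact_force"],np.degrees(np.arctan2(o["tool_rot"][1][0],o["tool_rot"][0][0]))); cap("top")
```

```text
[ 532.48539225 -247.68550604  140.29207903] [ 0.6044762  -0.47592166 -4.34236754] -13.046858848712846
[ 532.59259608 -247.80641481  140.44465953] [ 0.11992587  0.46109248 -4.15115107] -13.041669530373419
```

Request:
drive_tool(rows="0.05 0.02 0.3 0 255;0.05 0.02 0.8 0 255;0.05 0.02 1.4 0 255;0.05 0.02 1.9 0 255;0.05 0.02 2.25 0 255;0.05 0.02 2.45 0 255;0.05 0.02 2.55 0 255;0.05 0.02 2.6 0 255;0.05 0.02 2.62 0 255;0.05 0.02 2.64 0 255;0.05 0.02 2.64 0 255;0.05 0.02 2.64 0 255")

```text
clock: 19.7
tcp_pos: [534.9, -250.6, 36.4]
tool_rot: [[0.974, -0.227, 0.001], [-0.227, -0.974, -0.001], [0.002, 0.0, -1.0]]
contact_force: [-3.2, 3.3, 6.0]
grip_width: 24.3
finger_force: 60.6
```

Request:
drive_tool(rows="0 0 0 0 200;0 0 0 0 150;0 0 0 0 105;0 0 0 0 105;0 0 0 0 105;0 0 -0.2 0 105;0 0 -0.7 0 105;0 0 -1.4 0 105;0 0 -2.2 0 105;0 0 -3 0 105;0 0 -3.6 0 105;0 0 -4 0 105")

```text
clock: 20.7
tcp_pos: [535.6, -251.3, 199.4]
tool_rot: [[0.974, -0.227, 0.005], [-0.227, -0.974, -0.003], [0.005, 0.002, -1.0]]
contact_force: [0.3, 0.5, -0.1]
grip_width: 50.3
finger_force: 0.0
```

Run:
```python
from h import *
c=cap("wrist","w8.png"); o=arm.get_obs(); print(o["tcp_pos"],o["tool_rot"][0])
print(proj(c,[[535.9,-249.6,73]]))
```

```text
[ 536.77020746 -251.99831821  202.18411394] [ 0.97382698 -0.22715463  0.00786   ]
[[317.47402444 225.5991087 ]]
```

View pics/w8.png

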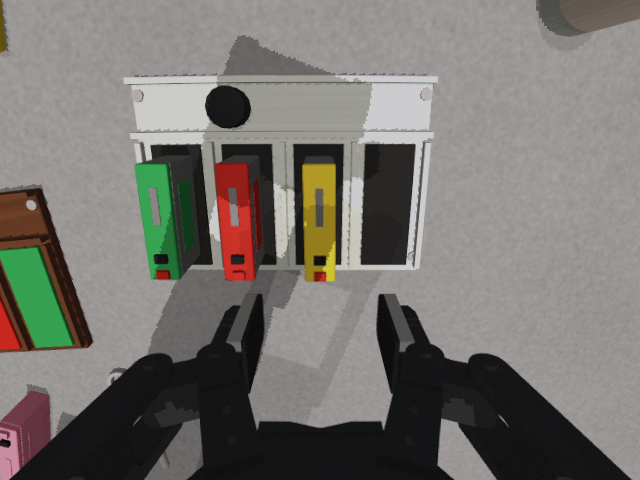

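Yellow stands centred in bay 3, lid (303,164)–(335,281). Next is blue.

Request:
drive_tool(rows="-0.12 -0.5 0 -0.02 105;-0.32 -1.4 0 -0.05 105;-0.55 -2.4 0 -0.087 105;-0.79 -3.4 0 -0.087 105;-1.02 -4.4 0 -0.087 105;-1.25 -5.4 0 -0.087 105;-1.48 -6.4 0 -0.087 105;-1.71 -7.4 0 -0.087 105;-1.94 -8.4 0 -0.087 105;-2.17 -9.4 0 -0.087 105;-2.4 -10.4 0 -0.087 105;-2.59 -11.2 0 -0.087 105")

```text
clock: 21.75
tcp_pos: [534.6, 212.4, 195.0]
tool_rot: [[0.99, -0.141, 0.0], [-0.141, -0.99, 0.001], [0.0, -0.001, -1.0]]
contact_force: [0.3, 0.1, 0.6]
grip_width: 50.0
finger_force: 0.0
```

Request:
drive_tool(rows="-0.1 -0.65 0 0 105;-0.14 -0.95 0 0 105;-0.14 -1.03 0.3 0 105;-0.14 -1.03 0.9 0 105;-0.14 -1.03 1.5 0 105;-0.14 -1.03 1.8 0 105;-0.14 -1.03 1.8 0 105;-0.14 -1.03 1.8 0 105")

```text
clock: 22.42
tcp_pos: [535.0, 249.8, 122.0]
tool_rot: [[0.99, -0.143, -0.002], [-0.143, -0.99, -0.001], [-0.002, 0.001, -1.0]]
contact_force: [-0.0, -0.6, 1.0]
grip_width: 50.2
finger_force: 0.0
```

Run:
```python
from h import *
c=cap("wrist","w9.png"); o=arm.get_obs(); print(o["tcp_pos"],np.degrees(np.arctan2(o["tool_rot"][1][0],o["tool_rot"][0][0])))
print(proj(c,[[536,250.5,75],[536+47.5,250.5-6.8,75]]))
```

```text
[536.00934966 250.25594185 123.44079442] -8.210163473225258
[[318.10608527 264.60671378]
 [317.75699827 181.49239098]]
```

View pics/w9.png

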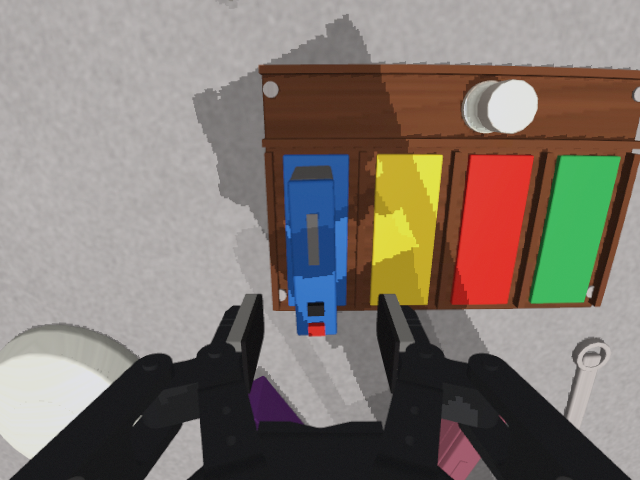

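The blue lid (289,180)–(337,335) sits about 2.5 mm left of the gripper centre and is turned a little. Correct, descend, close and lift.

Request:
drive_tool(rows="0 -0.06 0.4 -0.03 105;0 -0.06 1 -0.03 105;0 -0.06 1.6 -0.03 105;0 -0.06 1.95 -0.03 105;0 -0.06 2.1 -0.03 105;0 -0.06 2.16 -0.03 105;0 -0.06 2.16 -0.03 105;0 -0.06 2.16 -0.03 255;0 -0.06 2.16 -0.03 255;0 -0.06 2.16 -0.03 255;0 -0.06 2.16 -0.03 255;0 -0.06 2.16 -0.03 255")

```text
clock: 23.47
tcp_pos: [537.0, 253.7, 38.3]
tool_rot: [[0.994, -0.112, 0.003], [-0.112, -0.994, 0.001], [0.003, -0.001, -1.0]]
contact_force: [-1.4, -0.7, 6.0]
grip_width: 24.2
finger_force: 60.1
```

Request:
drive_tool(rows="0 0 0 0 255;0 0 -0.2 0 255;0 0 -0.7 0 255;0 0 -1.4 0 255;0 0 -2.1 0 255;0 0 -2.5 0 255;0 0 -2.6 0 255;0 0 -2.6 0 255;0 0 -2.6 0 255")

```text
clock: 24.22
tcp_pos: [534.7, 253.1, 139.1]
tool_rot: [[0.994, -0.112, -0.002], [-0.112, -0.994, -0.001], [-0.002, 0.001, -1.0]]
contact_force: [-0.3, -0.2, -5.0]
grip_width: 24.3
finger_force: 59.6
```

Request:
drive_tool(rows="0.03 0.3 0 0.02 255;0.08 0.9 0 0.05 255;0.15 1.75 0 0.08 255;0.23 2.7 0 0.1 255;0.32 3.65 0 0.119 255;0.4 4.6 0 0.119 255;0.48 5.55 0 0.119 255;0.56 6.5 0 0.119 255;0.65 7.45 0 0.119 255;0.73 8.4 0 0.119 255;0.81 9.35 0 0.119 255;0.89 10.3 0 0.119 255")

```text
clock: 25.22
tcp_pos: [522.9, -161.8, 138.4]
tool_rot: [[0.973, -0.23, -0.003], [-0.23, -0.973, 0.001], [-0.004, -0.001, -1.0]]
contact_force: [1.0, 0.7, -3.6]
grip_width: 24.3
finger_force: 59.7
```

Request:
drive_tool(rows="0.2 0.95 0 0 255;0.4 1.9 0 0 255;0.56 2.7 0 0 255;0.68 3.25 0 0 255;0.74 3.55 0 0 255;0.775 3.7 0 0 255;0.775 3.7 0 0 255;0.775 3.7 0 0 255;0.775 3.7 0 0 255")

```text
clock: 25.97
tcp_pos: [521.1, -309.5, 139.9]
tool_rot: [[0.974, -0.228, -0.001], [-0.228, -0.974, 0.001], [-0.001, -0.001, -1.0]]
contact_force: [0.9, 0.5, -4.8]
grip_width: 24.2
finger_force: 59.7
```

Run:
```python
from h import *
for i in range(2):
    cap("top"); o=arm.get_obs(); print(o["tcp_pos"],o["contact_force"],np.degrees(np.arctan2(o["tool_rot"][1][0],o["tool_rot"][0][0])))
```

```text
[ 521.3678747  -309.52191373  140.2124645 ] [-0.55808895 -0.14884809 -4.43539387] -13.155940571972
[ 521.47126329 -309.67289048  140.40503113] [-0.34495523  0.02987888 -4.8365694 ] -13.153490109475669
```

Request:
drive_tool(rows="-0.02 0.03 0.3 0 255;-0.02 0.03 0.8 0 255;-0.02 0.03 1.4 0 255;-0.02 0.03 1.9 0 255;-0.02 0.03 2.25 0 255;-0.02 0.03 2.45 0 255;-0.02 0.03 2.55 0 255;-0.02 0.03 2.6 0 255;-0.02 0.03 2.62 0 255;-0.02 0.03 2.64 0 255;-0.02 0.03 2.64 0 255;-0.02 0.03 2.64 0 255")

```text
clock: 27.07
tcp_pos: [521.1, -312.9, 36.3]
tool_rot: [[0.973, -0.229, 0.002], [-0.229, -0.973, -0.002], [0.002, 0.001, -1.0]]
contact_force: [-0.1, -0.3, -0.5]
grip_width: 24.3
finger_force: 60.2
```

The weight has only just come off (-4.5 to -0.5 N), so I'll lower it another millimetre before letting go.

Request:
drive_tool(rows="0 0 0.015 0 255;0 0 0.025 0 255;0 0 0.025 0 255")

```text
clock: 27.32
tcp_pos: [521.2, -312.9, 36.3]
tool_rot: [[0.973, -0.229, 0.002], [-0.229, -0.973, -0.001], [0.002, 0.001, -1.0]]
contact_force: [-3.5, 1.5, 8.3]
grip_width: 24.4
finger_force: 61.7
```

Request:
drive_tool(rows="0 0 0 0 200;0 0 0 0 150;0 0 0 0 105;0 0 0 0 105;0 0 0 0 105;0 0 -0.2 0 105;0 0 -0.7 0 105;0 0 -1.4 0 105;0 0 -2.2 0 105;0 0 -3 0 105;0 0 -3.6 0 105;0 0 -4 0 105")

```text
clock: 28.32
tcp_pos: [521.4, -313.0, 198.4]
tool_rot: [[0.973, -0.229, 0.004], [-0.229, -0.973, -0.003], [0.005, 0.002, -1.0]]
contact_force: [1.3, -0.3, 0.8]
grip_width: 50.2
finger_force: 0.0
```

Request:
drive_tool(rows="-0.7 -2 0 0 105;-1 -2.2 0 0 105;-1 -2.2 0 0 105;-1 -2.2 0 0 105;-1 -2.2 0 0 105;-1 -2.2 0 0 105;-1 -2.2 0 0 105;-1 -2.2 0 0 105")

```text
clock: 28.98
tcp_pos: [501.6, -218.5, 193.9]
tool_rot: [[0.973, -0.23, -0.0], [-0.23, -0.973, -0.0], [-0.0, 0.0, -1.0]]
contact_force: [0.3, -0.7, -0.1]
grip_width: 50.0
finger_force: 0.0
```

Run:
```python
from h import *
c=cap("wrist","w10.png"); np.save("w10.npy",c,allow_pickle=True); o=arm.get_obs(); print(o["tcp_pos"],o["contact_force"],o["grip_width"])
for y in (96,32,-32,-96):
    a=np.radians(-13.2); X=np.array([np.cos(a),np.sin(a)]);Y=np.array([-np.sin(a),np.cos(a)]); p=np.array([543.1,-218.6])+y*Y
    print(y,np.round(p,1),np.round(proj(c,[[*(p+s*X*48+t*Y*12.5),73] for s,t in((1,1),(1,-1),(-1,-1),(-1,1))])).tolist())
```

```text
[ 501.51735886 -218.36402387  193.77364676] [-0.28428047  0.0763074  -0.18206292] 50.26039059508775
96 [ 565.  -125.1] [[151.0, 107.0], [186.0, 107.0], [201.0, 237.0], [169.0, 237.0]]
32 [ 550.4 -187.4] [[242.0, 106.0], [278.0, 105.0], [283.0, 236.0], [250.0, 236.0]]
-32 [ 535.8 -249.8] [[334.0, 105.0], [370.0, 105.0], [365.0, 236.0], [333.0, 236.0]]
-96 [ 521.2 -312.1] [[426.0, 105.0], [462.0, 106.0], [447.0, 236.0], [415.0, 236.0]]
```

View pics/w10.png

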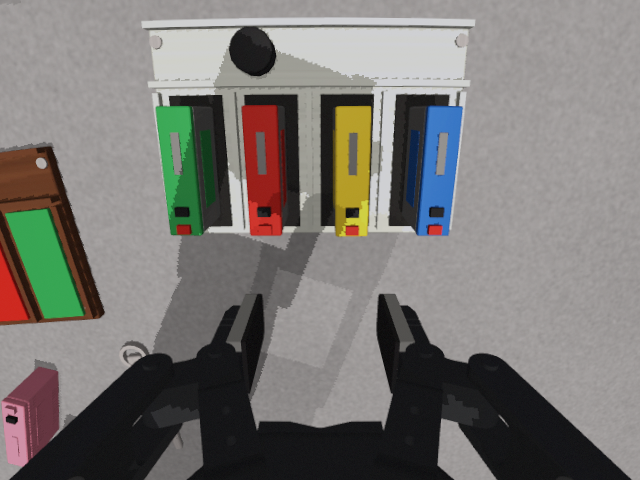

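All four stand upright in the outgoing rack in the order green (180,170), red (264,170), yellow (352,170), blue (440,170). Each lid is within about 3 mm of its expected outline, and the gripper is clear. Handing in.

```bash
python3 -c "
from cell import ticket; print(ticket.job_done())"
```

```text
the job is handed in; nothing more can be done
None
```

I moved all four batteries to the outgoing rack in reverse order (green, red, yellow, blue from left to right, seen from the robot) and handed the job in at about 29 s; each stands upright and within about 3 mm of its pad's middle.

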